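Show the red-hub fan to the inspection camera

ROBOT

A 6-joint arm with a two-finger parallel gripper is mounted at the origin on the work surface. World frame = base frame: x ahead of the robot, y to its left, z up, the work surface at z = 0. Lengths are in m, angles in degrees, forces in N, time in s.
With the tool pointing down it reaches from about 0.3 to 0.75 m from the base axis. Payload 8.5 kg.
Tool frame: the origin (TCP) lies on the centre line of the jaws, within the pads' length; the fingertips stand 17 mm ahead of it and the grasp point (between the pads) lies 2 mm behind it (env.tip_extent is the distance from the TCP to the fingertips, in m); z points along the fingers, y is the direction in which the jaws open and shut (so a half turn about z gives the same grasp; the last joint's range is limited). The gripper opens to 85 mm and grips with 20 to 120 N. Pads are 22 mm wide; open, the fingers measure 114 mm over their backs; the gripper's body (76 mm by 85 mm) begins 54 mm behind the grasp point. The pads swing forward as they close: fully open they stand 13 mm farther back than shut.
Start: joints at [-86.935, 21.807, 74.336, -0, 83.858, -12.336], TCP at [0.146, -0.53, 0.248] pointing down, gripper open.
Joint ranges: [-178.18, 178.18], [-50.72, 133.34], [12.68, 142.11], [-81.47, 261.47], [9.98, 163.14], [-165.26, 165.26]. Speed limits (degrees/s): [136.94, 136.94, 180, 180, 180, 180].

INTERFACE

Orientations are given as a 3x3 rotation matrix whose columns are the frame's x, y, z axes.
In Python, from rig import telemetry, get_image, camera_params, close_job, env gives the robot as it stands.
- The arm moves only by the tool apply_moves, never from a script. Its argument "motion" is a list of rows, each an object of numbers: "tx", "ty", "tz": the shift along the tool's x, y, z in cm; "turn": the turn about the tool's z in degrees; "jaw": the gripper's target within -1 to 1 (fully open at 1, half-way at 0, shut at -1). In form: [{"tx": .., "ty": .., "tz": .., "turn": .., "jaw": ..}, ...]. A call has 1 to 5 rows; each row is the pose to reach, as a shift and turn from the pose measured when the call began, along the tool's axes at that moment; what a row does not reach only later rows make up. A row lasts 1/12 s, in which the tool goes at most 41.7 mm and 7.16 degrees, less where a joint would pass 70% of its speed; a pose out of reach is approached as far as the arm can. A call with a gripper value outside its range is refused whole. The fingers move at their own pace and stop on an object; "squeeze" is the grip in N (left out, the last holds). Time passes only in rows, so rows that repeat a pose let the fingers close. It gives the time, the measured TCP pose, the force and the opening at its end, in the units of the state.
- telemetry.observe(): the state, without advancing time (a new reading comes with each control period).
- get_image(name): name is "scene" or "top" or "wrist"; returns (picture, depth): 400x640x3 uint8, red, green, blue; 400x640 float32, m along the optical axis (not along the pixel's ray), 0 where there is no reading.
- camera_params(name): a dict with "fx", "fy", "cx", "cy" (pixels), "D" ([k1, k2, p1, p2, k3] as OpenCV has them; the pictures are not rectified), "rvec" (rotation vector, rad) and "tvec" (3), from world to camera coordinates, as OpenCV has them. Camera axes: x right, y down, z forward; pixel columns grow to the right and rows downward; lengths in m; the calibration is good to about 2 mm. A picture is of the moment at which its call begins: read the wrist's pose just before it. camera_params takes no time and is no camera call; for the wrist camera it gives the pose at the moment of the call.
- close_job(): hands the job in, once; it reports no verdict.
The state is a dict: "time_s": time; "q": joint angles; "qvel": joint speeds; "joint_efforts": joint torques, N m; "position": TCP position; "tool_rot": TCP orientation; "ft_force": force on the tool from outside, world axes, zero at the start; "wrist_torque": the same for the moment, N m; "grip_width": finger opening in m.
Only numpy, scipy, OpenCV 4.12 (cv2) and the standard library are available. Lean on these libraries where they do the work, as an engineer would, in place of code of your own. Each camera call takes 0.05 s, during which the arm holds its last target. There are 200 camera calls.

TASK

Switch the fan test stand off by pushing the yellow toggle lever on the power box all the way over, away from the robot; then lift the fan with the red hub out of its pocket and show it to the inspection camera. Hold it in the air with its red-hub face turned squarely into the lens, right way up and centred in the view, with that face 160 mm from the front of the lens, and finish while holding it still there, carried by the gripper alone. Leave the lever switched off, and leave the other two fans, the camera, the screwdriver and the jar alone.

Things in the scene. Friction and masses are not known exactly. Their poses are not given: they have to be found in the camera images.
- switch (a joint): the toggle lever of the power box: 0 = on (leaning towards the robot's side of its box), 1.0 rad = off (fully over, leaning away from the robot), where it meets a rigid stop. It stays where it is left; friction only, about 1 N at the ball. Starts near 0.
- switch_tip (a point): centre of the yellow ball (26 mm diameter) at the end of the lever, 80 mm from a level hinge that runs along this point's y axis 72 mm above the table, over the power box's origin. To switch off, push the ball level along the power box's x axis (= this y axis x world up); it travels 77 mm, rising 10 mm halfway and coming down again
- red_fan: the fan to show: black square fan 60 x 60 x 25 mm, about 80 g, red disc on its front hub, red patch on its top edge; as good as a solid block. Origin: centre of the underside. x = out of the front (red-hub) face, along the 25 mm; y = along the 60 mm width; z = up. Stands upright in any of the stand's three pockets, front away from the robot. Grip it by its side edges (60 mm apart) or faces
- red_face (a point): centre of the red fan's front face, 30 mm above its underside and 12.5 mm in front of its origin; axes as the fan's
- white_fan: same fan with a white hub disc and white patch on top; stays in its pocket
- blue_fan: same fan with a blue hub disc and blue patch on top; stays in its pocket
- rack: the fan test stand: grey plate 90 x 310 x 30 mm fixed to the table, origin at the centre of its underside, y along its length. Three pockets at y = -112, 0 and +112 mm, each 27 x 62 mm and 12 mm deep (pocket floor 18 mm above the table), so that 48 mm of a fan stands out above the plate and neighbouring fans are 52 mm apart
- lens (a point): centre of the lens front (barrel 60 mm diameter, 62 mm long; behind it a body 50 x 105 x 75 mm). x = back into the camera along the optical axis, y = level, z = the camera's up. It stands left of the work on a column 170 mm behind the lens, with a foot 160 x 140 x 16 mm, and looks down 0.4 rad below level; height and heading vary. Do not touch
- focus (a point): the point on the optical axis 160 mm in front of the lens, axes as those of lens. The centre of the red fan's front face belongs here, with the fan's x, y and z along this x, y and z (front face to the lens, top edge up in the picture)
- screwdriver: orange screwdriver, 200 mm long, 26 mm thick handle, lying along its x; origin under its middle; leave alone
- jar: pale jar with blue lid, 60 mm diameter, 70 mm high, origin at the centre of its underside; leave alone
- power_box: black box 120 x 100 x 50 mm fixed to the table, origin at the centre of its underside, x = the way the lever is pushed off (away from the robot, within 0.4 rad). On it sits a grey block 70 x 50 x 25 mm that carries the lever, a 10 mm thick steel rod with the yellow ball
- cam_stand: the camera's stand, fixed to the table: grey foot 160 x 140 x 16 mm and black column 40 x 40 mm, 485 mm high (its near face at the origin). Origin on the table, 20 mm behind the middle of the foot; x = away from where the camera looks (level), z = up; the lens is at x = -170 mm

How it is judged:
By the outcome, as a careful person would: the job done as asked, in the order asked, and still so for the second after the job is handed in, while the arm keeps its last pose, push and grip.
It also fails if it takes over 56 s, if anything falls off the work surface, if the arm or the gripper's body presses on something with over 40 N, if the wrist force passes 120 N, or if a joint passes its speed limit or range.

## Working session

There is one attempt and no reset: what is moved stays moved. The work goes in short steps, Python scripts to look and compute and a tool call to move; the robot and the scene stay as the last step left them, time stands still between calls to the robot, and variables do not carry over. Pictures are saved under pics/ and viewed, about 8 in all and at most 12, crops included, and the job is handed in when it is done.

Besides the shell and the picture viewer there is one more tool, called after "Request:" by a JSON object that holds its "op" and its "data", one argument or row to a line. apply_moves: Moves the arm, as the interface text tells. Its arguments: {"type":"object","properties":{"motion":{"type":"array"},"squeeze":{"type":"number"}},"required":["motion"]}

```bash
ls -la; mkdir -p pics; cat > h.py <<'E'
import numpy as np, cv2
from rig import telemetry, get_image, camera_params, env
def cam(n):
    p=camera_params(n); K=np.array([[p['fx'],0,p['cx']],[0,p['fy'],p['cy']],[0,0,1.]])
    return K,np.array(p['D'],float),cv2.Rodrigues(np.array(p['rvec'],float))[0],np.array(p['tvec'],float).ravel()
def cloud(n,d,c):
    K,D,R,t=c; h,w=d.shape
    u,v=np.meshgrid(np.arange(w),np.arange(h))
    q=cv2.undistortPoints(np.stack([u,v],-1).reshape(-1,1,2).astype(float),K,D).reshape(h,w,2)
    P=np.dstack([q[...,0]*d,q[...,1]*d,d]); return (P-t)@R
def proj(X,c):
    K,D,R,t=c; return cv2.projectPoints(np.atleast_2d(np.asarray(X,float)),cv2.Rodrigues(R)[0],t,K,D)[0].reshape(-1,2)
def grab(n,save=None):
    c=cam(n); im,d=get_image(n)
    if save: cv2.imwrite(f'pics/{save}.png',im[...,::-1])
    return im,d,c,cloud(n,d,c)
E
python3 - <<'E'
from h import *
print(telemetry.observe()); print(env, [a for a in dir(env) if a[0]!='_'])
for n in ('scene','top'):
    im,d,c,P=grab(n,n+'0'); np.savez(n+'0.npz',im=im,d=d,P=P); print(n,-c[2].T@c[3],c[2][2])
a=cv2.imread('pics/scene0.png');b=cv2.imread('pics/top0.png');
E
```

```text
total 12
drwxr-xr-x  3 agent agent 4096 Dec  5 02:56 .
drwxr-xr-x 23 root  root  4096 Dec  5 02:56 ..
drwxr-xr-x  2 agent agent 4096 Dec  5 02:56 pics
{'time_s': 0.0, 'q': array([-8.69355321e+01,  2.18401193e+01,  7.43859004e+01,  2.00733275e-03,
        8.38569637e+01, -1.23364169e+01]), 'qvel': array([ 0.10215724,  0.00827915, -0.06032277,  0.03202064,  0.09100557,
        0.06925813]), 'joint_efforts': array([-7.93327490e-04, -4.48456013e+01, -2.31278408e+01, -2.28978615e-04,
        4.84001823e-03, -1.24132512e-05]), 'position': array([ 0.14604935, -0.52997308,  0.24771317]), 'tool_rot': array([[ 9.64092313e-01,  2.65567337e-01, -4.26437213e-05],
       [ 2.65567118e-01, -9.64091286e-01,  1.44812519e-03],
       [ 3.43462311e-04, -1.40745114e-03, -9.99998951e-01]]), 'ft_force': array([-0.42580355, -0.71611072,  0.20262727]), 'wrist_torque': array([-0.06048991,  0.01853749, -0.05930336]), 'grip_width': 0.08537299033002929}
<Robot object at 0x7f2752b63e00> ['MotionError', 'tip_extent']
scene [ 1.40484825 -0.18783129  0.75305566] [-0.80913872  0.25105177 -0.53128856]
top [0.33961837 0.07988055 1.3282215 ] [ 0.18415861 -0.01318741 -0.98280807]
```

View pics/scene0.png

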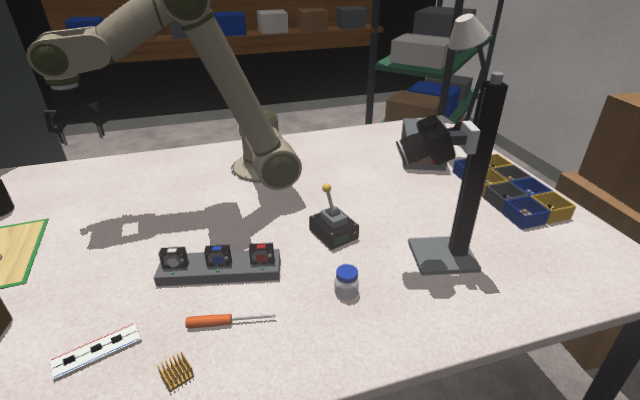

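View pics/top0.png

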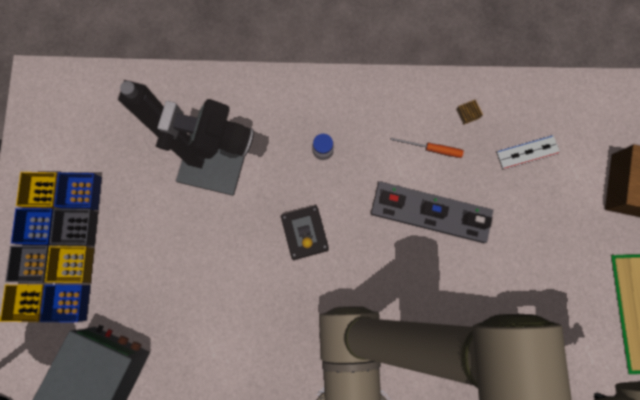

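```bash
cat > m.py <<'E'
from h import *
S=np.load('scene0.npz');T=np.load('top0.npz')
im,P=T['im'],T['P']; ims,Ps=S['im'],S['P']
def rect(P,zlo,zhi,box):
    m=(P[...,2]>zlo)&(P[...,2]<zhi)&(P[...,0]>box[0])&(P[...,0]<box[1])&(P[...,1]>box[2])&(P[...,1]<box[3])
    q=P[m]; r=cv2.minAreaRect((q[:,:2]*1000).astype(np.float32)); return len(q),np.round(r[0],1),np.round(r[1],1),round(r[2],1),np.round(np.median(q[:,2]),4)
for n,(u,v) in dict(red=(394,198),blue=(436,209),white=(480,219),ball=(307,243),box=(300,228),jar=(322,144),foot=(215,175),barrel=(240,138),body=(210,120),col=(128,88),rackplate=(410,205),sd=(445,150)).items(): print(n,P[v,u].round(4))
for n,(u,v) in dict(red=(261,246),ball=(327,187),jar=(346,272),foot=(430,252),col=(490,90),lens=(408,150),body=(436,130),sd=(208,321)).items(): print('s',n,Ps[v,u].round(4))
c=P[205,410]
print('rack',rect(P,.024,.036,(c[0]-.2,c[0]+.2,c[1]-.25,c[1]+.2)))
c=P[228,300]; print('box',rect(P,.044,.056,(c[0]-.1,c[0]+.1,c[1]-.1,c[1]+.1)))
c=P[175,215]; print('foot top',rect(P,.010,.023,(c[0]-.2,c[0]+.2,c[1]-.2,c[1]+.2)))
print('foot scene',rect(Ps,.010,.023,(c[0]-.2,c[0]+.2,c[1]-.2,c[1]+.2)))
# yellow ball
for I,Q,n in((im,P,'top'),(ims,Ps,'scene')):
    h=cv2.cvtColor(I,cv2.COLOR_RGB2HSV); 
    m=(h[...,0]>15)&(h[...,0]<32)&(h[...,1]>120)&(Q[...,2]>.08)&(Q[...,2]<.2)&(abs(Q[...,1])<.3)&(Q[...,0]>.2)&(Q[...,0]<.7)
    q=Q[m]; 
    A=np.c_[2*q,np.ones(len(q))]; s=np.linalg.lstsq(A,(q**2).sum(1),rcond=None)[0]; print(n,'ball',len(q),s[:3].round(4),np.sqrt(s[3]+s[:3]@s[:3]).round(4),q.mean(0).round(4),q.max(0).round(4))
    for hn,mm in dict(red=((h[...,0]<8)|(h[...,0]>172))&(h[...,1]>140),blue=(h[...,0]>105)&(h[...,0]<130)&(h[...,1]>140),white=(h[...,1]<50)&(h[...,2]>140)).items():
        m=mm&(Q[...,2]>.068)&(Q[...,2]<.09)&(Q[...,0]<.75)&(Q[...,0]>.3)&(Q[...,1]<.05)&(Q[...,1]>-.5); q=Q[m]; print(n,hn,len(q),q.mean(0).round(4) if len(q) else '')
E
python3 m.py
```

```text
red [ 0.5704 -0.1012  0.0801]
blue [ 0.545  -0.2089  0.074 ]
white [ 0.5204 -0.3179  0.0805]
ball [0.4456 0.1151 0.1545]
box [0.489  0.1356 0.0848]
jar [0.7132 0.0846 0.0671]
foot [0.6364 0.37   0.0151]
barrel [0.6345 0.2476 0.3634]
body [0.6553 0.2987 0.4083]
col [0.6761 0.4187 0.5055]
rackplate [ 0.5612 -0.1501  0.0327]
sd [ 0.716  -0.2491  0.0222]
s red [ 0.5742 -0.0991  0.0777]
s ball [0.4649 0.1136 0.1537]
s jar [0.7219 0.0802 0.0698]
s foot [0.66   0.3504 0.0143]
s col [0.6958 0.4002 0.4756]
s lens [0.6644 0.2413 0.344 ]
s body [0.6805 0.295  0.3922]
s sd [ 0.7308 -0.2495  0.0229]
rack (3083, array([ 615. , -225.9]), array([311.3, 231.5]), 76.7, np.float64(0.0296))
box (1189, array([484.2, 126.3]), array([120.2,  99.8]), 16.3, np.float64(0.0497))
foot top (1858, array([666.5, 383.2]), array([162.5, 135.2]), 77.3, np.float64(0.0154))
foot scene (1786, array([648.9, 305.7]), array([329.5, 158.1]), 70.9, np.float64(0.015))
top ball 90 [0.4487 0.116  0.146 ] 0.011 [0.448  0.1157 0.1514] [0.4607 0.1272 0.1597]
top red 57 [ 0.5724 -0.1001  0.0786]
top blue 50 [ 0.5465 -0.2089  0.078 ]
top white 27 [ 0.521  -0.3182  0.0788]
scene ball 35 [0.4558 0.1141 0.1487] 0.008 [0.4575 0.1134 0.1507] [0.4649 0.1247 0.1562]
scene red 27 [ 0.5752 -0.0993  0.0795]
scene blue 28 [ 0.5464 -0.2089  0.0775]
scene white 53 [ 0.5295 -0.2707  0.0777]
```

The top and scene views show the red fan at the left (camera) end of the rack, the switch ball in front of the base and the lens to its left. The poses come out consistently, so I'm starting to move towards the lever with the jaws shut.

Request:
{"op": "apply_moves", "data": {
  "motion": [
    {"tx":2.4,"ty":-3.2,"tz":0,"turn":0,"jaw":-1},
    {"tx":4.8,"ty":-6.4,"tz":0,"turn":0,"jaw":-1},
    {"tx":7.2,"ty":-9.6,"tz":0,"turn":0,"jaw":-1},
    {"tx":9.6,"ty":-12.8,"tz":0,"turn":0,"jaw":-1},
    {"tx":12,"ty":-16,"tz":0,"turn":0,"jaw":-1}
  ]
}}

```text
time_s: 0.52
position: [0.2194, -0.3419, 0.2477]
tool_rot: [[0.964, 0.265, -0.0], [0.265, -0.964, 0.002], [0.0, -0.002, -1.0]]
ft_force: [1.2, -0.6, 0.2]
grip_width: 0.0253
```

Request:
{"op": "apply_moves", "data": {
  "motion": [
    {"tx":2.4,"ty":-3.2,"tz":0,"turn":0,"jaw":-1},
    {"tx":4.8,"ty":-6.4,"tz":0,"turn":0,"jaw":-1},
    {"tx":7.2,"ty":-9.6,"tz":0,"turn":0,"jaw":-1},
    {"tx":9.6,"ty":-12.8,"tz":0,"turn":0,"jaw":-1},
    {"tx":12,"ty":-16,"tz":0,"turn":0,"jaw":-1}
  ]
}}

```text
time_s: 0.93
position: [0.2927, -0.1539, 0.248]
tool_rot: [[0.964, 0.264, -0.0], [0.264, -0.964, 0.002], [0.0, -0.002, -1.0]]
ft_force: [1.5, -0.1, 0.2]
grip_width: -0.0001
```

Request:
{"op": "apply_moves", "data": {
  "motion": [
    {"tx":2.3,"ty":-3.1,"tz":0,"turn":0,"jaw":-1},
    {"tx":4.6,"ty":-6.2,"tz":0,"turn":0,"jaw":-1},
    {"tx":6.9,"ty":-9.3,"tz":0,"turn":0,"jaw":-1},
    {"tx":9.2,"ty":-12.4,"tz":0,"turn":0,"jaw":-1},
    {"tx":11.5,"ty":-15.5,"tz":0,"turn":0,"jaw":-1}
  ]
}}

```text
time_s: 1.35
position: [0.3627, 0.0281, 0.2484]
tool_rot: [[0.964, 0.264, 0.0], [0.264, -0.964, 0.002], [0.001, -0.002, -1.0]]
ft_force: [1.5, -1.2, 0.3]
grip_width: 0.0001
```

Request:
{"op": "apply_moves", "data": {
  "motion": [
    {"tx":2.4,"ty":-3.2,"tz":0,"turn":0,"jaw":-1},
    {"tx":4.9,"ty":-6.4,"tz":0,"turn":0,"jaw":-1},
    {"tx":4.9,"ty":-6.4,"tz":3.5,"turn":0,"jaw":-1},
    {"tx":4.9,"ty":-6.4,"tz":7,"turn":0,"jaw":-1},
    {"tx":4.9,"ty":-6.4,"tz":10,"turn":0,"jaw":-1}
  ]
}}

```text
time_s: 1.77
position: [0.3924, 0.104, 0.1468]
tool_rot: [[0.964, 0.267, -0.0], [0.267, -0.964, 0.002], [0.0, -0.002, -1.0]]
ft_force: [0.8, -0.8, -0.1]
grip_width: 0.0001
```

```bash
python3 - <<'E'
from h import *
s=telemetry.observe(); print(s['position'],s['ft_force'],s['q'].round(1))
im,d,c,P=grab('wrist','w1')
for n in((.4473,.1155,.142),(.521,.137,.142)): print(proj(n,c))
E
```

```text
[0.39244678 0.1039875  0.1468361 ] [ 0.81717077 -0.82015456 -0.11057151] [-2.000e+00  1.450e+01  1.051e+02  1.000e-01  6.040e+01  7.240e+01]
[[330.22875806 144.81089908]]
[[328.47097419 -82.56044704]]
```

View pics/w1.png

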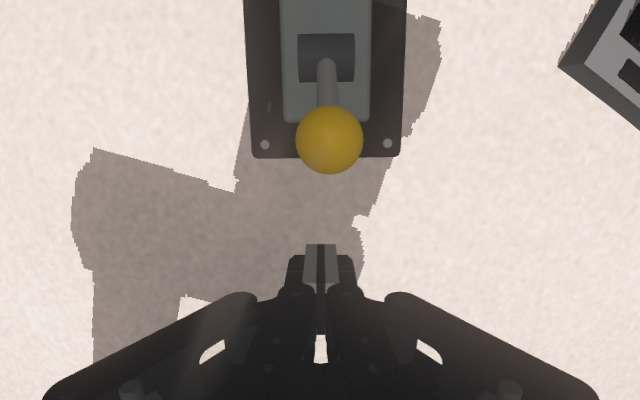

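The wrist view shows the ball at (330,140), within 5 px of my estimate and almost in line with the fingers. I'm pushing it along tool x.

Request:
{"op": "apply_moves", "data": {
  "motion": [
    {"tx":2,"ty":0.3,"tz":0,"turn":0,"jaw":-1},
    {"tx":4,"ty":0.3,"tz":-0.2,"turn":0,"jaw":-1},
    {"tx":6,"ty":0.3,"tz":-0.6,"turn":0,"jaw":-1},
    {"tx":8,"ty":0.2,"tz":-0.6,"turn":0,"jaw":-1},
    {"tx":9.4,"ty":0.2,"tz":-0.3,"turn":0,"jaw":-1}
  ]
}}

```text
time_s: 2.23
position: [0.483, 0.1268, 0.1462]
tool_rot: [[0.964, 0.265, -0.008], [0.265, -0.964, 0.002], [-0.007, -0.004, -1.0]]
ft_force: [-0.2, 0.8, 0.5]
grip_width: 0.0003
```

Request:
{"op": "apply_moves", "data": {
  "motion": [
    {"tx":0.5,"ty":0,"tz":0.2,"turn":0,"jaw":-1},
    {"tx":1.0,"ty":0,"tz":0.3,"turn":0,"jaw":-1},
    {"tx":1.3,"ty":0,"tz":0.3,"turn":0,"jaw":-1}
  ]
}}

```text
time_s: 2.48
position: [0.4954, 0.1302, 0.1432]
tool_rot: [[0.964, 0.265, -0.008], [0.265, -0.964, 0.002], [-0.008, -0.004, -1.0]]
ft_force: [-1.0, 1.2, -0.9]
grip_width: -0.0001
```

```bash
python3 - <<'E'
from h import *
s=telemetry.observe(); print(s['position'],s['ft_force'])
im,d,c,Q=grab('scene','s2')
h=cv2.cvtColor(im,cv2.COLOR_RGB2HSV)
m=(h[...,0]>15)&(h[...,0]<32)&(h[...,1]>120)&(Q[...,2]>.08)&(Q[...,2]<.2)&(abs(Q[...,1])<.3)&(Q[...,0]>.2)&(Q[...,0]<.7)
v,u=np.nonzero(m);print(len(u),Q[m].mean(0),Q[m].max(0),u.mean(),v.mean(), proj([.521,.137,.142],c))
E
```

```text
[0.49538441 0.13016097 0.14318033] [-0.965802    1.17353663 -0.87198781]
46 [0.5266415  0.1334135  0.15043176] [0.53320108 0.14502491 0.15827947] 340.80434782608694 198.15217391304347 [[341.29168329 199.45930285]]
```

Request:
{"op": "apply_moves", "data": {
  "motion": [
    {"tx":0.3,"ty":0,"tz":0,"turn":0,"jaw":-1},
    {"tx":0.5,"ty":0,"tz":0,"turn":0,"jaw":-1},
    {"tx":0.5,"ty":0,"tz":0,"turn":0,"jaw":-1}
  ]
}}

```text
time_s: 2.78
position: [0.4988, 0.1311, 0.1432]
tool_rot: [[0.964, 0.265, -0.012], [0.265, -0.964, 0.001], [-0.011, -0.004, -1.0]]
ft_force: [-7.8, -3.3, 3.9]
grip_width: -0.0002
```

Request:
{"op": "apply_moves", "data": {
  "motion": [
    {"tx":0.3,"ty":0,"tz":0,"turn":0,"jaw":-1},
    {"tx":0.3,"ty":0,"tz":0,"turn":0,"jaw":-1}
  ]
}}

```text
time_s: 2.95
position: [0.499, 0.1312, 0.1432]
tool_rot: [[0.964, 0.265, -0.019], [0.265, -0.964, -0.001], [-0.019, -0.004, -1.0]]
ft_force: [-13.1, -5.6, 6.5]
grip_width: -0.0003
```

Request:
{"op": "apply_moves", "data": {
  "motion": [
    {"tx":-3,"ty":0,"tz":0,"turn":0,"jaw":-1},
    {"tx":-5,"ty":0,"tz":-2,"turn":0,"jaw":-1},
    {"tx":-5,"ty":0,"tz":-6,"turn":0,"jaw":1},
    {"tx":-5,"ty":0,"tz":-9,"turn":0,"jaw":1},
    {"tx":-5,"ty":0,"tz":-9,"turn":0,"jaw":1}
  ]
}}

```text
time_s: 3.37
position: [0.4542, 0.118, 0.24]
tool_rot: [[0.964, 0.265, -0.008], [0.265, -0.964, -0.001], [-0.008, -0.002, -1.0]]
ft_force: [0.5, 0.2, 0.9]
grip_width: 0.0358
```

```bash
python3 - <<'E'
from h import *
s=telemetry.observe(); print(s['position'],s['ft_force'],s['q'].round(1),s['tool_rot'].round(3))
im,d,c,Q=grab('scene','s3')
h=cv2.cvtColor(im,cv2.COLOR_RGB2HSV)
m=(h[...,0]>15)&(h[...,0]<32)&(h[...,1]>120)&(Q[...,2]>.08)&(Q[...,2]<.2)&(abs(Q[...,1])<.3)&(Q[...,0]>.2)&(Q[...,0]<.7)
v,u=np.nonzero(m);print(len(u),Q[m].mean(0),u.mean(),v.mean(), proj([.521,.137,.142],c))
S=np.load('scene0.npz'); P=S['P']; I=S['im']; h=cv2.cvtColor(I,cv2.COLOR_RGB2HSV)
m=(h[...,0]>15)&(h[...,0]<32)&(h[...,1]>120)&(P[...,2]>.08)&(P[...,2]<.2)&(abs(P[...,1])<.3)&(P[...,0]>.2)&(P[...,0]<.7)
v,u=np.nonzero(m);print(u.mean(),v.mean(), proj([.4473,.1155,.142],c))
# camera body/barrel
m=(P[...,2]>.25)&(P[...,2]<.46)&(P[...,1]>.15)&(P[...,1]<.5)&(P[...,0]>.55)&(P[...,0]<.8)
cv2.imwrite('pics/camcrop.png',cv2.resize(im[90:290,380:510][...,::-1],None,fx=3,fy=3,interpolation=cv2.INTER_CUBIC))
T=np.load('top0.npz')['P']
for n,X in(('s',P),('t',T)):
    m=(X[...,2]>.25)&(X[...,2]<.47)&(X[...,1]>.12)&(X[...,1]<.5)&(X[...,0]>.55)&(X[...,0]<.8); q=X[m]
    print(n,len(q),q.min(0),q.max(0))
    a=np.deg2rad(77.3); e=np.array([np.cos(a),np.sin(a),0]); o=q@e; k=np.argsort(o)[:40]; print(q[k].mean(0), q[k].min(0),q[k].max(0))
E
```

```text
[0.4542066  0.11800845 0.23999019] [0.54405032 0.23821214 0.92557861] [ 0.1 14.3 87.1 -0.  79.1 74.7] [[ 0.964  0.265 -0.008]
 [ 0.265 -0.964 -0.001]
 [-0.008 -0.002 -1.   ]]
41 [0.53030596 0.13460455 0.14964343] 341.6585365853659 199.02439024390245 [[341.29168329 199.45930285]]
326.14285714285717 186.62857142857143 [[325.74230571 187.33498752]]
s 4584 [0.60274367 0.22273643 0.25006545] [0.71429167 0.43795173 0.46994046]
[0.64380299 0.22679417 0.34909469] [0.61682872 0.22273643 0.33716731] [0.6598492  0.23403585 0.35624707]
t 4404 [0.59637757 0.22418668 0.25161433] [0.70311991 0.44542007 0.46998821]
[0.63333135 0.22806708 0.35147377] [0.6156201  0.22418668 0.34330745] [0.65226983 0.23376327 0.35798952]
```

View pics/camcrop.png

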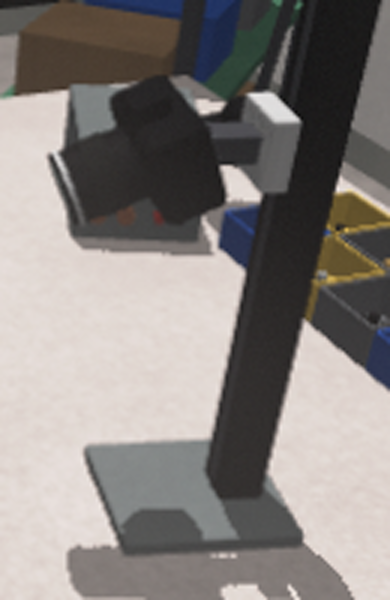

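```bash
cat > lens.py <<'E'
from h import *
from scipy.optimize import least_squares
S=np.load('scene0.npz');T=np.load('top0.npz'); Ps,Pt=S['P'],T['P']
def ax(a,p=.4):
    x=np.array([np.cos(a)*np.cos(p),np.sin(a)*np.cos(p),np.sin(p)]); y=np.array([-np.sin(a),np.cos(a),0]); return np.c_[x,y,np.cross(x,y)]
a0=np.deg2rad(77.3); L0=np.array([.6336,.2367,.33])
for it in range(4):
    A=ax(a0); Q=[]
    for P in(Ps,Pt):
        q=(P.reshape(-1,3)-L0)@A; r=np.hypot(q[:,1],q[:,2])
        m=(q[:,0]>.004)&(q[:,0]<.056)&(r<(.05 if it==0 else .037))&(r>.022); Q.append(P.reshape(-1,3)[m])
    def f(v,sep=False):
        B=ax(v[2]); L=np.array([v[0],.2367,v[1]]); 
        o=[np.hypot(*(((q-L)@B)[:,1:].T))-.03 for q in Q]; return np.concatenate(o)
    s=least_squares(f,[L0[0],L0[2],a0],loss='soft_l1',f_scale=.002)
    L0=np.array([s.x[0],.2367,s.x[1]]); 
    print(L0.round(4),np.rad2deg(s.x[2]).round(2),[len(q) for q in Q],[np.median(np.hypot(*(((q-L0)@ax(s.x[2]))[:,1:].T))-.03).round(4) for q in Q])
    if it>0:a0=s.x[2]
A=ax(a0)
for P,n in((Ps,'s'),(Pt,'t')):
    q=(P.reshape(-1,3)-L0)@A; m=(np.hypot(q[:,1],q[:,2])<.034)&(abs(q[:,0])<.02); print(n,'axial min',np.percentile(q[m,0],[1,3,5,10]).round(4))
# edge angles: foot and rack
def line(P,zlo,zhi,box):
    m=((P[...,2]>zlo)&(P[...,2]<zhi)&(P[...,0]>box[0])&(P[...,0]<box[1])&(P[...,1]>box[2])&(P[...,1]<box[3])).astype(np.uint8)
    m=cv2.morphologyEx(m,cv2.MORPH_OPEN,np.ones((3,3))); q=P[m>0]; r=cv2.minAreaRect((q[:,:2]*1000).astype(np.float32)); return np.round(r[0],1),np.round(r[1],1),round(r[2],2)
print('foot',line(Pt,.011,.021,(.55,.8,.25,.5))); print('footS',line(Ps,.011,.021,(.55,.8,.28,.5)))
print('rack',line(Pt,.025,.035,(.42,.66,-.42,-.02)),line(Ps,.025,.035,(.42,.66,-.42,-.02)))
E
python3 lens.py
```

```text
[0.6374 0.2367 0.3253] 77.58 [618, 750] [np.float64(0.0004), np.float64(0.0001)]
[0.6374 0.2367 0.3253] 77.48 [616, 782] [np.float64(0.0004), np.float64(0.0001)]
[0.6374 0.2367 0.3253] 77.49 [617, 783] [np.float64(0.0004), np.float64(0.0001)]
[0.6374 0.2367 0.3253] 77.49 [617, 783] [np.float64(0.0004), np.float64(0.0001)]
s axial min [-0.0014 -0.0013 -0.0013 -0.0005]
t axial min [-0.001   0.0001  0.0006  0.0017]
foot (array([656.7, 385.7]), array([161.8, 114.4]), 77.15)
footS (array([670. , 381.3]), array([162. , 147.4]), 78.72)
rack (array([ 546.7, -209.6]), array([310.9,  91.2]), 76.57) (array([ 548.8, -209.8]), array([310.4,  97.3]), 77.06)
```

Request:
{"op": "apply_moves", "data": {
  "motion": [
    {"tx":0.9,"ty":3.9,"tz":0,"turn":6,"jaw":1},
    {"tx":1.8,"ty":7.8,"tz":0,"turn":12,"jaw":1},
    {"tx":2.7,"ty":11.7,"tz":0,"turn":18,"jaw":1},
    {"tx":3.6,"ty":15.6,"tz":0,"turn":24,"jaw":1},
    {"tx":4.5,"ty":19.4,"tz":0,"turn":28.8,"jaw":1}
  ]
}}

```text
time_s: 3.83
position: [0.5484, -0.059, 0.2352]
tool_rot: [[0.971, -0.237, -0.014], [-0.237, -0.971, -0.0], [-0.013, 0.003, -1.0]]
ft_force: [0.6, 0.9, 0.5]
grip_width: 0.0855
```

Request:
{"op": "apply_moves", "data": {
  "motion": [
    {"tx":0,"ty":0,"tz":0,"turn":0,"jaw":1}
  ]
}}

```text
time_s: 3.92
position: [0.5504, -0.0643, 0.2335]
tool_rot: [[0.969, -0.246, -0.014], [-0.246, -0.969, -0.001], [-0.014, 0.005, -1.0]]
ft_force: [-1.1, -0.0, -0.2]
grip_width: 0.0853
```

```bash
cat > go.py <<'E'
from h import *
def rel(p,ang):  # shift in cm & turn to reach TCP p with tool x heading ang(deg)
    s=telemetry.observe(); R=s['tool_rot']; d=R.T@(np.array(p)-s['position'])*100
    a=np.rad2deg(np.arctan2(R[1,0],R[0,0])); print('rel',d.round(2),'turn',round(a-ang,2),'pos',s['position'].round(4),'z',R[:,2].round(4),'F',s['ft_force'].round(1),'t',round(s['time_s'],2),s['q'].round(0))
E
python3 - <<'E'
from go import *
rel([.5727,-.1006,.12],-13.4)
im,d,c,P=grab('wrist','w4')
h=cv2.cvtColor(im,cv2.COLOR_RGB2HSV); m=((h[...,0]<8)|(h[...,0]>172))&(h[...,1]>140)&(P[...,2]>.066)&(P[...,2]<.09); q=P[m]; print('red patch',len(q),q.mean(0))
m=(P[...,2]>.07)&(P[...,2]<.086)&(P[...,0]>.5)&(P[...,0]<.65)&(P[...,1]<-.04)&(P[...,1]>-.15); q=P[m]; r=cv2.minAreaRect((q[:,:2]*1000).astype(np.float32)); print('top face',len(q),r,np.median(q[:,2]))
E
```

```text
rel [ 3.21  2.91 11.32] turn -0.86 pos [ 0.5504 -0.0643  0.2335] z [-0.0143 -0.0011 -0.9999] F [-1.1 -0.  -0.2] t 3.92 [-19.  23.  75.  -0.  83.  86.]
red patch 440 [ 0.57272314 -0.09973253  0.07756944]
top face 2211 ((572.9613037109375, -100.02523803710938), (59.842811584472656, 25.64930534362793), 76.89752960205078) 0.07718847289640456
```

View pics/w4.png

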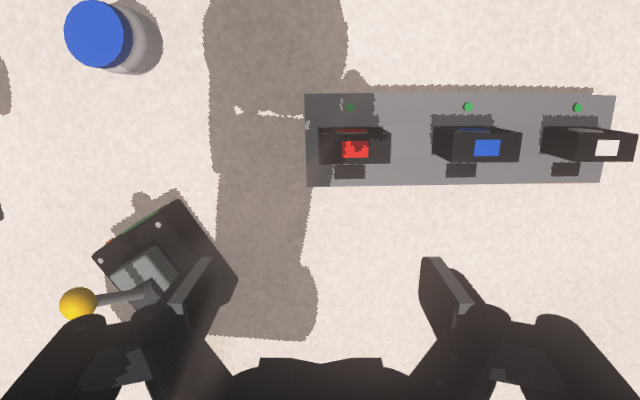

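The wrist view shows the fan top with the red patch at (355,149), and it gives a fan centre of (0.573, -0.100). The lever's ball, at (77,303), is lying over on the off side. I'm going above the fan.

Request:
{"op": "apply_moves", "data": {
  "motion": [
    {"tx":1.6,"ty":1.5,"tz":3,"turn":-0.8,"jaw":1},
    {"tx":3.2,"ty":2.9,"tz":6,"turn":-0.8,"jaw":1},
    {"tx":3.2,"ty":2.9,"tz":9,"turn":-0.8,"jaw":1},
    {"tx":3.2,"ty":2.9,"tz":11,"turn":-0.8,"jaw":1},
    {"tx":3.2,"ty":2.9,"tz":11.3,"turn":-0.8,"jaw":1}
  ]
}}

```text
time_s: 4.38
position: [0.5689, -0.0964, 0.1156]
tool_rot: [[0.973, -0.228, -0.024], [-0.228, -0.974, 0.004], [-0.024, 0.002, -1.0]]
ft_force: [0.0, 0.6, -0.6]
grip_width: 0.0853
```

```bash
python3 - <<'E'
from go import *
rel([.573,-.1003,.056],-13.3)
im,d,c,P=grab('wrist','w5')
m=(P[...,2]>.07)&(P[...,2]<.086)&(P[...,0]>.5)&(P[...,0]<.65)&(P[...,1]<-.04)&(P[...,1]>-.15); q=P[m]; r=cv2.minAreaRect((q[:,:2]*1000).astype(np.float32)); print('top face',len(q),r,np.median(q[:,2]))
E
```

```text
rel [0.63 0.27 5.95] turn 0.13 pos [ 0.5689 -0.0964  0.1156] z [-0.024   0.0036 -0.9997] F [ 0.   0.6 -0.6] t 4.38 [-21.  32.  80.  -0.  69.  82.]
top face 5462 ((572.8067016601562, -99.96755981445312), (60.44468688964844, 26.2646484375), 76.6356430053711) 0.07715943326431701
```

Request:
{"op": "apply_moves", "data": {
  "motion": [
    {"tx":0.6,"ty":0.3,"tz":1.0,"turn":0,"jaw":1},
    {"tx":0.6,"ty":0.3,"tz":2.5,"turn":0,"jaw":1},
    {"tx":0.6,"ty":0.3,"tz":4,"turn":0,"jaw":1},
    {"tx":0.6,"ty":0.3,"tz":5.4,"turn":0,"jaw":1},
    {"tx":0.6,"ty":0.3,"tz":5.9,"turn":0,"jaw":1}
  ]
}}

```text
time_s: 4.85
position: [0.5736, -0.1004, 0.0576]
tool_rot: [[0.974, -0.227, -0.022], [-0.227, -0.974, 0.003], [-0.022, 0.002, -1.0]]
ft_force: [-0.0, -0.0, -0.7]
grip_width: 0.0856
```

```bash
python3 - <<'E'
from go import *
rel([.573,-.1003,.056],-13.3)
E
```

```text
rel [-0.06 -0.    0.16] turn 0.18 pos [ 0.5736 -0.1004  0.0576] z [-0.0219  0.0028 -0.9998] F [-0.  -0.  -0.7] t 4.85 [-21.  37.  83.  -0.  62.  82.]
```

Request:
{"op": "apply_moves", "data": {
  "motion": [
    {"tx":0,"ty":0,"tz":0.1,"turn":0.2,"jaw":-1},
    {"tx":0,"ty":0,"tz":0.1,"turn":0.2,"jaw":-1},
    {"tx":0,"ty":0,"tz":0.1,"turn":0.2,"jaw":-1},
    {"tx":0,"ty":0,"tz":0.1,"turn":0.2,"jaw":-1},
    {"tx":0,"ty":0,"tz":0.1,"turn":0.2,"jaw":-1}
  ],
  "squeeze": 30
}}

```text
time_s: 5.27
position: [0.5741, -0.1005, 0.0576]
tool_rot: [[0.973, -0.23, -0.02], [-0.23, -0.973, 0.002], [-0.02, 0.002, -1.0]]
ft_force: [-0.1, 0.4, 3.4]
grip_width: 0.0596
```

Request:
{"op": "apply_moves", "data": {
  "motion": [
    {"tx":0,"ty":0,"tz":-0.8,"turn":0,"jaw":-1},
    {"tx":0,"ty":0,"tz":-2,"turn":0,"jaw":-1},
    {"tx":0,"ty":0,"tz":-3.2,"turn":0,"jaw":-1},
    {"tx":0,"ty":0,"tz":-4,"turn":0,"jaw":-1},
    {"tx":0,"ty":0,"tz":-4,"turn":0,"jaw":-1}
  ]
}}

```text
time_s: 5.68
position: [0.5756, -0.1009, 0.0996]
tool_rot: [[0.973, -0.23, -0.017], [-0.23, -0.973, 0.001], [-0.017, 0.003, -1.0]]
ft_force: [0.6, 0.2, -1.2]
grip_width: 0.0596
```

```bash
python3 - <<'E'
from go import *
rel([.573,-.1003,.096],-13.3); print(telemetry.observe()['grip_width'])
im,d,c,P=grab('wrist','w6')
q=P[(P[...,2]>.100)&(P[...,2]<.135)&(np.hypot(P[...,0]-.573,P[...,1]+.1)<.04)]; print(len(q),q.mean(0),q[:,2].min(),q[:,2].max())
E
```

```text
rel [-0.26  0.    0.37] turn -0.01 pos [ 0.5756 -0.1009  0.0996] z [-1.690e-02  9.000e-04 -9.999e-01] F [ 0.6  0.2 -1.2] t 5.68 [-21.  34.  80.  -0.  67.  82.]
0.05957411403812559
14761 [ 0.57845277 -0.10133354  0.11751287] 0.10000367441113488 0.13497950486399288
```

View pics/w6.png

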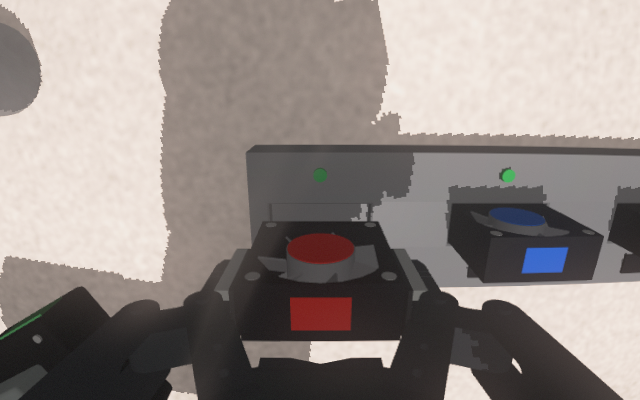

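The wrist view shows the fan held square, with the hub at (320,250), and clear of its pocket. The interface only turns about the vertical tool axis. So the 0.4 rad tilt has to be made in the hand, by levering the fan's lower back face against the rack's far edge, turning about the jaw axis.

Request:
{"op": "apply_moves", "data": {
  "motion": [
    {"tx":2,"ty":0,"tz":0,"turn":0,"jaw":-1},
    {"tx":4,"ty":0,"tz":0,"turn":0,"jaw":-1},
    {"tx":6.0,"ty":0,"tz":0,"turn":0,"jaw":-1},
    {"tx":6.2,"ty":0,"tz":0,"turn":0,"jaw":-1},
    {"tx":6.2,"ty":0,"tz":0,"turn":0,"jaw":-1}
  ]
}}

```text
time_s: 6.15
position: [0.6355, -0.1151, 0.0962]
tool_rot: [[0.973, -0.23, -0.02], [-0.23, -0.973, 0.002], [-0.02, 0.003, -1.0]]
ft_force: [0.0, -0.7, -1.3]
grip_width: 0.0597
```

Request:
{"op": "apply_moves", "data": {
  "motion": [
    {"tx":0,"ty":0,"tz":1.2,"turn":0,"jaw":-1},
    {"tx":0,"ty":0,"tz":2.4,"turn":0,"jaw":-1},
    {"tx":0,"ty":0,"tz":3.6,"turn":0,"jaw":-1},
    {"tx":0,"ty":0,"tz":4,"turn":0,"jaw":-1},
    {"tx":0,"ty":0,"tz":4,"turn":0,"jaw":-1}
  ],
  "squeeze": 20
}}

```text
time_s: 6.57
position: [0.6335, -0.1146, 0.055]
tool_rot: [[0.973, -0.23, -0.023], [-0.23, -0.973, 0.003], [-0.023, 0.002, -1.0]]
ft_force: [0.3, -0.3, -1.9]
grip_width: 0.0597
```

```bash
cat >> go.py <<'E'
def fan():  # fan front face plane and hub centre in the tool frame, from the wrist camera
    s=telemetry.observe(); im,d,c,P=grab('wrist'); R,p=s['tool_rot'],s['position']
    Q=(P-p)@R; h=cv2.cvtColor(im,cv2.COLOR_RGB2HSV)
    red=(((h[...,0]<8)|(h[...,0]>172))&(h[...,1]>140)&(d>0)&(np.abs(Q[...,2])<.06)).astype(np.uint8)
    n,l,st,ce=cv2.connectedComponentsWithStats(red)
    for k in range(1,n):
        if st[k,4]<150: continue
        q=Q[l==k]; m=q.mean(0)
        def nrm(q): return np.linalg.svd(q-q.mean(0))[2][2]
        v=nrm(q); r=np.abs((q-m)@v); v=nrm(q[r<.0015]); v=v*np.sign(v[np.argmax(np.abs(v))])
        print('red blob px',ce[k].round(0),'n',st[k,4],'mean(tool)',m.round(4),'normal(tool)',v.round(3),'ang from +x up',np.rad2deg(np.arctan2(-v[2],v[0])).round(1),'world n',(R@v).round(3))
    return im,d,c,P
E
python3 - <<'E'
from go import *
x=np.array([.9728,-.2317,0])
s=telemetry.observe(); print('x_r',(s['position']-[.573,-.1003,0])@x)
rel([.573,-.1003,.06],-13.3); fan()
E
```

```text
x_r 0.06217466716788907
rel [-6.23  0.01 -0.36] turn -0.01 pos [ 0.6335 -0.1146  0.055 ] z [-0.0227  0.0031 -0.9997] F [ 0.3 -0.3 -1.9] t 6.57 [-21.  42.  72.  -0.  68.  83.]
red blob px [320. 248.] n 1558 mean(tool) [ 0.0112 -0.0002  0.0088] normal(tool) [ 1.     0.002 -0.02 ] ang from +x up 1.1 world n [ 0.973 -0.232 -0.003]
red blob px [320. 313.] n 2075 mean(tool) [-0.0016 -0.0001 -0.0199] normal(tool) [ 0.032 -0.003  0.999] ang from +x up -88.2 world n [ 0.009 -0.002 -1.   ]
```

Request:
{"op": "apply_moves", "data": {
  "motion": [
    {"tx":0,"ty":0,"tz":-0.5,"turn":0,"jaw":-1},
    {"tx":-0.4,"ty":0,"tz":-0.5,"turn":0,"jaw":-1},
    {"tx":-0.7,"ty":0,"tz":-0.5,"turn":0,"jaw":-1},
    {"tx":-1.0,"ty":0,"tz":-0.5,"turn":0,"jaw":-1}
  ]
}}

```text
time_s: 6.95
position: [0.6267, -0.113, 0.0632]
tool_rot: [[0.973, -0.23, -0.013], [-0.23, -0.973, 0.0], [-0.012, 0.003, -1.0]]
ft_force: [8.9, -0.9, 2.8]
grip_width: 0.0595
```

```bash
python3 - <<'E'
from go import *
x=np.array([.9728,-.2317,0])
s=telemetry.observe(); print('x_r',(s['position']-[.573,-.1003,0])@x)
rel([.573,-.1003,.06],-13.3); fan()
E
```

```text
x_r 0.05519790375601259
rel [-5.52 -0.    0.39] turn -0.03 pos [ 0.6267 -0.113   0.0632] z [-1.260e-02  2.000e-04 -9.999e-01] F [ 8.9 -0.9  2.8] t 6.95 [-21.  40.  73.  -0.  67.  83.]
red blob px [320. 246.] n 1754 mean(tool) [ 0.0127 -0.0002  0.0081] normal(tool) [ 0.997 -0.002 -0.079] ang from +x up 4.5 world n [ 0.971 -0.228  0.067]
red blob px [320. 313.] n 1959 mean(tool) [-0.0016 -0.0001 -0.0199] normal(tool) [ 0.096 -0.002  0.995] ang from +x up -84.5 world n [ 0.081 -0.02  -0.997]
```

Request:
{"op": "apply_moves", "data": {
  "motion": [
    {"tx":-0.3,"ty":0,"tz":0.3,"turn":0,"jaw":-1},
    {"tx":-0.6,"ty":0,"tz":0.4,"turn":0,"jaw":-1},
    {"tx":-0.9,"ty":0,"tz":0.4,"turn":0,"jaw":-1},
    {"tx":-1.2,"ty":0,"tz":0.4,"turn":0,"jaw":-1},
    {"tx":-1.4,"ty":0,"tz":0.4,"turn":0,"jaw":-1}
  ]
}}

```text
time_s: 7.42
position: [0.6153, -0.1106, 0.062]
tool_rot: [[0.973, -0.231, -0.003], [-0.231, -0.973, -0.003], [-0.003, 0.004, -1.0]]
ft_force: [8.1, -1.2, 2.4]
grip_width: 0.0594
```

```bash
python3 - <<'E'
from go import *
x=np.array([.9728,-.2317,0])
s=telemetry.observe(); print('x_r',(s['position']-[.573,-.1003,0])@x)
rel([.573,-.1003,.06],-13.3); fan()
E
```

```text
x_r 0.04350358927268013
rel [-4.35 -0.03  0.21] turn -0.03 pos [ 0.6153 -0.1106  0.062 ] z [-0.0034 -0.0029 -1.    ] F [ 8.1 -1.2  2.4] t 7.42 [-21.  39.  76.  -0.  65.  82.]
red blob px [320. 237.] n 2488 mean(tool) [ 0.0183 -0.0002  0.0043] normal(tool) [ 0.958 -0.002 -0.288] ang from +x up 16.8 world n [ 0.933 -0.218  0.286]
red blob px [320. 314.] n 1626 mean(tool) [-0.0017 -0.0002 -0.0202] normal(tool) [0.302 0.002 0.953] ang from +x up -72.4 world n [ 0.291 -0.074 -0.954]
```

Request:
{"op": "apply_moves", "data": {
  "motion": [
    {"tx":-0.2,"ty":0,"tz":0.1,"turn":0,"jaw":-1},
    {"tx":-0.4,"ty":0,"tz":0.1,"turn":0,"jaw":-1},
    {"tx":-0.6,"ty":0,"tz":0.1,"turn":0,"jaw":-1},
    {"tx":-0.8,"ty":0,"tz":0.1,"turn":0,"jaw":-1}
  ]
}}

```text
time_s: 7.8
position: [0.6092, -0.1094, 0.0627]
tool_rot: [[0.973, -0.231, 0.004], [-0.231, -0.973, -0.005], [0.005, 0.004, -1.0]]
ft_force: [7.6, -1.9, -1.7]
grip_width: 0.0595
```

```bash
python3 - <<'E'
from go import *
x=np.array([.9728,-.2317,0])
s=telemetry.observe(); print('x_r',(s['position']-[.573,-.1003,0])@x)
rel([.573,-.1003,.06],-13.3); fan()
E
```

```text
x_r 0.037348671217202416
rel [-3.74 -0.05  0.25] turn -0.05 pos [ 0.6092 -0.1094  0.0627] z [ 0.0037 -0.0051 -1.    ] F [ 7.6 -1.9 -1.7] t 7.8 [-21.  39.  77.  -0.  64.  82.]
red blob px [320. 233.] n 2864 mean(tool) [ 0.0207 -0.0001  0.0024] normal(tool) [ 0.92   0.    -0.393] ang from +x up 23.1 world n [ 0.893 -0.21   0.397]
red blob px [320. 314.] n 1405 mean(tool) [-0.0018 -0.0001 -0.0199] normal(tool) [ 0.387 -0.001  0.922] ang from +x up -67.2 world n [ 0.38  -0.093 -0.92 ]
```

The tilt is 23.1° (target 22.9°) and the tool is vertical. I'm backing off the rack edge and lifting.

Request:
{"op": "apply_moves", "data": {
  "motion": [
    {"tx":0.7,"ty":0,"tz":0,"turn":0,"jaw":-1},
    {"tx":1.6,"ty":0,"tz":0,"turn":0,"jaw":-1},
    {"tx":2.2,"ty":0,"tz":-1,"turn":0,"jaw":-1},
    {"tx":2.2,"ty":0,"tz":-3,"turn":0,"jaw":-1},
    {"tx":2.2,"ty":0,"tz":-5,"turn":0,"jaw":-1}
  ],
  "squeeze": 30
}}

```text
time_s: 8.27
position: [0.6301, -0.1141, 0.113]
tool_rot: [[0.973, -0.231, 0.002], [-0.231, -0.973, -0.005], [0.003, 0.004, -1.0]]
ft_force: [-1.1, 0.3, -0.6]
grip_width: 0.0596
```

Request:
{"op": "apply_moves", "data": {
  "motion": [
    {"tx":0,"ty":0,"tz":-3,"turn":0,"jaw":-1},
    {"tx":0,"ty":0,"tz":-6,"turn":0,"jaw":-1},
    {"tx":0,"ty":0,"tz":-9,"turn":0,"jaw":-1},
    {"tx":0,"ty":0,"tz":-12,"turn":0,"jaw":-1},
    {"tx":0,"ty":0,"tz":-15,"turn":0,"jaw":-1}
  ]
}}

```text
time_s: 8.68
position: [0.6294, -0.1132, 0.265]
tool_rot: [[0.973, -0.231, 0.002], [-0.231, -0.973, -0.005], [0.003, 0.004, -1.0]]
ft_force: [-0.6, -0.6, -1.0]
grip_width: 0.0599
```

Request:
{"op": "apply_moves", "data": {
  "motion": [
    {"tx":0,"ty":0,"tz":0,"turn":0,"jaw":-1},
    {"tx":0,"ty":0,"tz":0,"turn":0,"jaw":-1}
  ]
}}

```text
time_s: 8.85
position: [0.6296, -0.1132, 0.267]
tool_rot: [[0.973, -0.231, 0.005], [-0.231, -0.973, -0.006], [0.006, 0.005, -1.0]]
ft_force: [0.2, -0.1, -1.0]
grip_width: 0.0598
```

```bash
python3 - <<'E'
from go import *
rel([.6004,.0713,.2662],77.4); im,d,c,P=fan()
s=telemetry.observe(); print('wristcam in tool',s['tool_rot'].T@(-c[2].T@c[3]-s['position']),s['grip_width'])
E
```

```text
rel [ -7.09 -17.28  -0.04] turn -90.73 pos [ 0.6296 -0.1132  0.267 ] z [ 0.0052 -0.0059 -1.    ] F [ 0.2 -0.1 -1. ] t 8.85 [-21.  30.  57.  -0.  92.  83.]
red blob px [320. 233.] n 2853 mean(tool) [ 0.0208 -0.0001  0.0024] normal(tool) [ 0.92   0.001 -0.392] ang from +x up 23.1 world n [ 0.893 -0.211  0.397]
red blob px [320. 313.] n 1332 mean(tool) [-0.0016 -0.0001 -0.02  ] normal(tool) [0.392 0.    0.92 ] ang from +x up -66.9 world n [ 0.387 -0.096 -0.917]
wristcam in tool [ 0.07293424 -0.00014807 -0.12703959] 0.05947343993257958
```

Request:
{"op": "apply_moves", "data": {
  "motion": [
    {"tx":-0.6,"ty":-1,"tz":0,"turn":-6.5,"jaw":-1},
    {"tx":-1.2,"ty":-2,"tz":0,"turn":-13,"jaw":-1},
    {"tx":-1.8,"ty":-3,"tz":0,"turn":-19.5,"jaw":-1},
    {"tx":-2.4,"ty":-4,"tz":0,"turn":-26,"jaw":-1},
    {"tx":-3,"ty":-5,"tz":0,"turn":-32.5,"jaw":-1}
  ]
}}

```text
time_s: 9.32
position: [0.6107, -0.0569, 0.2625]
tool_rot: [[0.943, 0.333, -0.002], [0.333, -0.943, -0.003], [-0.003, 0.002, -1.0]]
ft_force: [0.5, 1.5, -1.0]
grip_width: 0.0595
```

Request:
{"op": "apply_moves", "data": {
  "motion": [
    {"tx":0,"ty":0,"tz":0,"turn":-6.5,"jaw":-1},
    {"tx":0,"ty":0,"tz":0,"turn":-13,"jaw":-1},
    {"tx":0,"ty":0,"tz":0,"turn":-19.5,"jaw":-1},
    {"tx":0,"ty":0,"tz":0,"turn":-26,"jaw":-1},
    {"tx":0,"ty":0,"tz":0,"turn":-32.5,"jaw":-1}
  ]
}}

```text
time_s: 9.73
position: [0.6101, -0.0567, 0.2605]
tool_rot: [[0.612, 0.791, -0.006], [0.791, -0.612, -0.002], [-0.006, -0.003, -1.0]]
ft_force: [0.4, -0.5, -0.5]
grip_width: 0.0597
```

Request:
{"op": "apply_moves", "data": {
  "motion": [
    {"tx":0,"ty":0,"tz":0,"turn":0,"jaw":-1}
  ]
}}

```text
time_s: 9.82
position: [0.6097, -0.0566, 0.2589]
tool_rot: [[0.608, 0.794, -0.009], [0.794, -0.608, -0.002], [-0.007, -0.006, -1.0]]
ft_force: [-0.0, 0.0, -1.2]
grip_width: 0.0599
```

```bash
python3 - <<'E'
from go import *
rel([.6004,.0713,.2662],77.4)
E
```

```text
rel [ 9.58 -8.52 -0.74] turn -24.87 pos [ 0.6097 -0.0566  0.2589] z [-0.0089 -0.0016 -1.    ] F [-0.   0.  -1.2] t 9.82 [-16.  28.  62.  -0.  90.  21.]
```

Request:
{"op": "apply_moves", "data": {
  "motion": [
    {"tx":2.4,"ty":-2.1,"tz":-0.4,"turn":-6.3,"jaw":-1},
    {"tx":4.8,"ty":-4.2,"tz":-0.7,"turn":-12.6,"jaw":-1},
    {"tx":7,"ty":-6.3,"tz":-0.8,"turn":-18.9,"jaw":-1},
    {"tx":8.8,"ty":-7.9,"tz":-0.9,"turn":-24.9,"jaw":-1},
    {"tx":9.3,"ty":-8.3,"tz":-0.9,"turn":-24.9,"jaw":-1}
  ]
}}

```text
time_s: 10.23
position: [0.5995, 0.0711, 0.2668]
tool_rot: [[0.213, 0.977, -0.011], [0.977, -0.213, -0.001], [-0.003, -0.011, -1.0]]
ft_force: [0.0, -0.3, -1.1]
grip_width: 0.0596
```

Request:
{"op": "apply_moves", "data": {
  "motion": [
    {"tx":0,"ty":0,"tz":-0.2,"turn":0,"jaw":-1},
    {"tx":0,"ty":0,"tz":-0.2,"turn":0,"jaw":-1},
    {"tx":0,"ty":0,"tz":-0.2,"turn":0,"jaw":-1}
  ]
}}

```text
time_s: 10.48
position: [0.5996, 0.0702, 0.2681]
tool_rot: [[0.216, 0.976, -0.012], [0.976, -0.216, -0.001], [-0.003, -0.012, -1.0]]
ft_force: [-0.0, -0.3, -0.4]
grip_width: 0.0595
```

```bash
cat > chk.py <<'E'
from go import *
rel([.6004,.0713,.2662],77.4); fan(); s=telemetry.observe(); print(s['qvel'].round(2))
from scipy.spatial.transform import Rotation as Ro
a=np.deg2rad(77.4);p=.4; x=np.array([np.cos(a)*np.cos(p),np.sin(a)*np.cos(p),np.sin(p)]); y=np.array([-np.sin(a),np.cos(a),0]); A=np.c_[x,y,np.cross(x,y)]
L=np.array([.6372,.2358,.3249]); F=L-.16*x
# fan pose from tool: x tilted 23.0 deg, y = -tool y
t=np.deg2rad(23.0); R=s['tool_rot']; Fx=R@[np.cos(t),0,-np.sin(t)]; Fy=-R[:,1]; Ff=np.c_[Fx,Fy,np.cross(Fx,Fy)]
f=s['position']+R@[.0212,0,.0036]
print('rot err deg (lens axes)',np.rad2deg(Ro.from_matrix(A.T@Ff).as_rotvec()).round(2),'pos err mm (lens axes)',((f-F)@A*1000).round(1),'corr cm in tool',(R.T@(F-f)*100).round(2))
E
python3 chk.py
```

```text
rel [0.13 0.06 0.19] turn 0.12 pos [0.5996 0.0702 0.2681] z [-1.240e-02 -8.000e-04 -9.999e-01] F [-0.  -0.3 -0.4] t 10.48 [-5. 27. 63. -0. 91.  8.]
red blob px [321. 233.] n 2835 mean(tool) [ 0.0211 -0.      0.0024] normal(tool) [ 0.92  -0.001 -0.392] ang from +x up 23.1 world n [0.202 0.899 0.389]
red blob px [321. 313.] n 1340 mean(tool) [-0.0012 -0.0001 -0.0201] normal(tool) [ 0.39  -0.003  0.921] ang from +x up -67.0 world n [ 0.069  0.381 -0.922]
[-0.15 -0.06 -0.05  0.04  0.06 -0.53]
rot err deg (lens axes) [ 0.66  0.11 -0.15] pos err mm (lens axes) [-0.6  0.6  2.4] corr cm in tool [0.15 0.06 0.2 ]
```

Request:
{"op": "apply_moves", "data": {
  "motion": [
    {"tx":0.1,"ty":0.1,"tz":0.1,"turn":0.1,"jaw":-1},
    {"tx":0.1,"ty":0.1,"tz":0.1,"turn":0.1,"jaw":-1},
    {"tx":0.1,"ty":0.1,"tz":0.1,"turn":0.1,"jaw":-1}
  ]
}}

```text
time_s: 10.78
position: [0.6009, 0.0701, 0.267]
tool_rot: [[0.219, 0.976, -0.013], [0.976, -0.219, -0.001], [-0.003, -0.012, -1.0]]
ft_force: [0.1, 0.7, -1.2]
grip_width: 0.0599
```

```bash
python3 chk.py; python3 - <<'E'
from h import *
im,d,c,P=grab('scene'); t,_,ct,Pt=grab('top')
a=cv2.resize(im[60:310,150:510],None,fx=1.1,fy=1.1); b=cv2.resize(t[60:310,100:460],None,fx=1.1,fy=1.1)
cv2.imwrite('pics/fin.png',np.vstack([a,b])[...,::-1])
# lens vs the stored fit; red patch/hub seen by top and scene cameras
for n,I,Q in(('scene',im,P),('top',t,Pt)):
    h=cv2.cvtColor(I,cv2.COLOR_RGB2HSV); m=((h[...,0]<8)|(h[...,0]>172))&(h[...,1]>140)&(Q[...,2]>.2)&(Q[...,2]<.33)&(np.hypot(Q[...,0]-.6,Q[...,1]-.08)<.06); print(n,m.sum(),Q[m].mean(0).round(4) if m.any() else '')
F=np.array([.605,.092,.2626]); a=np.deg2rad(77.4); x=np.array([np.cos(a)*np.cos(.4),np.sin(a)*np.cos(.4),np.sin(.4)]); z=np.cross(x,[-np.sin(a),np.cos(a),0]); print('ideal top patch',(F+.03*z-.0125*x).round(4))
S=np.load('scene0.npz'); T=np.load('top0.npz')
for n,Q,O in(('scene',P,S['P']),('top',Pt,T['P'])):
    for k,q0 in dict(lens=(.6374,.2367,.3253),blue=(.546,-.209,.07),jar=(.715,.082,.06)).items():
        m=np.linalg.norm(O-q0,axis=-1)<.035; print(n,k,m.sum(),np.median(np.abs((Q-O)[m][:,2])).round(4))
E
```

```text
rel [ 0.11 -0.08  0.08] turn -0.06 pos [0.6009 0.0701 0.267 ] z [-1.250e-02 -7.000e-04 -9.999e-01] F [ 0.1  0.7 -1.2] t 10.78 [-5. 27. 62. -0. 91.  8.]
red blob px [321. 233.] n 2840 mean(tool) [ 0.0211 -0.0001  0.0025] normal(tool) [ 0.92  -0.001 -0.391] ang from +x up 23.0 world n [0.206 0.899 0.388]
red blob px [321. 313.] n 1336 mean(tool) [-0.0012 -0.0001 -0.02  ] normal(tool) [0.393 0.    0.92 ] ang from +x up -66.9 world n [ 0.075  0.382 -0.921]
[ 0.43 -0.15 -0.14  0.02 -0.04 -0.12]
rot err deg (lens axes) [ 0.61  0.12 -0.31] pos err mm (lens axes) [-0.6 -0.7  1.1] corr cm in tool [ 0.1  -0.06  0.08]
scene 0 
top 0 
ideal top patch [0.5999 0.0694 0.2854]
scene lens 254 0.0007
scene blue 378 0.0012
scene jar 470 0.0012
top lens 280 0.002
top blue 282 0.0023
top jar 400 0.469
```

View pics/fin.png

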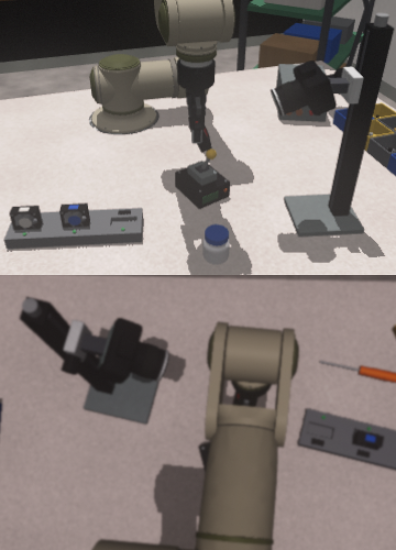

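Request:
{"op": "apply_moves", "data": {
  "motion": [
    {"tx":0.1,"ty":0,"tz":0,"turn":0,"jaw":-1},
    {"tx":0.1,"ty":0,"tz":0,"turn":0,"jaw":-1},
    {"tx":0.1,"ty":0,"tz":0,"turn":0,"jaw":-1},
    {"tx":0.1,"ty":0,"tz":0,"turn":0,"jaw":-1}
  ]
}}

```text
time_s: 11.27
position: [0.601, 0.0715, 0.2672]
tool_rot: [[0.218, 0.976, -0.012], [0.976, -0.218, -0.001], [-0.003, -0.012, -1.0]]
ft_force: [1.2, 0.1, -1.8]
grip_width: 0.0598
```

```bash
python3 chk.py; python3 -c "
from rig import close_job; print(close_job())"
```

```text
rel [-0.03 -0.06  0.1 ] turn -0.01 pos [0.601  0.0715 0.2672] z [-1.210e-02 -7.000e-04 -9.999e-01] F [ 1.2  0.1 -1.8] t 11.27 [-4. 27. 62. -0. 91.  8.]
red blob px [321. 233.] n 2827 mean(tool) [ 0.0211 -0.      0.0024] normal(tool) [ 0.92  -0.001 -0.393] ang from +x up 23.1 world n [0.204 0.898 0.389]
red blob px [321. 313.] n 1334 mean(tool) [-0.0012 -0.0001 -0.0201] normal(tool) [ 0.393 -0.002  0.92 ] ang from +x up -66.9 world n [ 0.073  0.383 -0.921]
[ 0.02  0.   -0.03 -0.   -0.08 -0.06]
rot err deg (lens axes) [ 0.61  0.11 -0.27] pos err mm (lens axes) [ 0.7 -0.5  0.8] corr cm in tool [-0.03 -0.05  0.1 ]
the job is handed in; nothing more can be done
None
```

The fan stand is switched off and the red-hub fan is held still in front of the inspection camera. I handed the job in at about 11.3 s of the 56 s allowed.

- **Lever:** I pushed it over until it met its stop, with about 15 N at the wrist. The scene camera then put the ball within 1 px of its predicted off position, and it stayed there after I backed away.
- **Fan:** I gripped it by its side edges and lifted it out of its pocket. The moves can only turn the tool about its own axis, so I made the 0.4 rad tilt by levering the fan against the far edge of the test stand. I then carried it to the camera.
- **Last checks (wrist camera and measured arm pose):** the fan's face is within about 1 mm of the focus point. It is tilted 23.1° against a target of 22.9°, with about 0.6° of roll and 0.3° of heading error. The joints are practically still and the grip is 30 N.
- **Other objects:** nothing went near the white fan or the screwdriver, and re-measured depths at the blue fan, jar and lens were unchanged to about 2 mm.

**Checks that failed or disagreed:**
- The top and scene cameras could not see the red marks at the end because the arm hid them. The final pose therefore rests on the wrist camera and my earlier fit of the lens position, good to about 2 mm.
- The top camera's depth at the jar was off by 0.47 m, which I put down to the arm covering it; the scene camera saw the jar unmoved.

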